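# Find the tin with the brass paperweight by its weight and hold it up

### The job

Three identical closed tins stand in a row on the cork mat; the heaviest one holds a brass paperweight, the other two only lighter bits. Going from the robot's left to its right, lift each tin a few centimetres straight up for a moment to feel its weight, setting each one back upright where it stood (set down, not dropped) before you lift the next. Then hold the heaviest one up, upright and still, with about 20 cm between it and the desk, and finish still holding it there, with the other two back in their places and nothing else on the desk disturbed.

Things in the scene. Friction and masses are not known exactly. Their poses are not given: they have to be found in the camera images.
- mat: thin fixed cork mat, 130 x 460 mm, 4 mm thick, on which the three tins stand about 150 mm apart; origin at the centre of its underside, on the desk; its y axis runs along the row of tins towards the robot's left, its x axis away from the robot; its yaw varies by up to 0.2 rad
- tin_left_center (a point): the left (+y end of the row) of three identical closed round tins, green, bright flat lid fixed on, 58 mm diameter, 80 mm tall, straight sides; point on its axis 40 mm above its underside, z up. Contents shift by a few mm. Tins weigh 0.1 to 0.6 kg each; one, a different one each time and not to be told by eye, outweighs the others by at least 0.12 kg
- tin_middle_center (a point): the middle (between the others) of three identical closed round tins, green, bright flat lid fixed on, 58 mm diameter, 80 mm tall, straight sides; point on its axis 40 mm above its underside, z up. Contents shift by a few mm. Tins weigh 0.1 to 0.6 kg each; one, a different one each time and not to be told by eye, outweighs the others by at least 0.12 kg
- tin_right_center (a point): the right (-y end of the row) of three identical closed round tins, green, bright flat lid fixed on, 58 mm diameter, 80 mm tall, straight sides; point on its axis 40 mm above its underside, z up. Contents shift by a few mm. Tins weigh 0.1 to 0.6 kg each; one, a different one each time and not to be told by eye, outweighs the others by at least 0.12 kg
- tiffin_center (a point): bystander: closed round stainless steel tiffin box, 107 mm diameter (119 mm over its two side clips), 66 mm tall, beyond the mat; this point is on its axis 32 mm above its underside
- compass_case: bystander: flat grey aluminium compass case, 65 x 160 x 16 mm (x, y, z), beyond the mat; origin at the centre of its underside
- stapler: bystander: orange stapler with a black base, 125 mm long (its x axis), 32 mm wide, about 56 mm tall, to the right of the mat; origin at the centre of its underside
- sharpener: bystander: red plastic pencil sharpener, 46 x 30 x 25 mm, to the left of the mat; origin at the centre of its underside
Mind the look-alikes: they are no part of the job. What is shaped like the part that bears tin_left_center but blue is not meant. Leave any blue look-alike of the part that bears tin_middle_center alone.

How it is judged:
On the way, in this order (a step that is already met when the one before it is completed fails the run):
1. the left tin is held at least 2 cm off the mat while the other two stand upright in their places (height (world z) of tin_left_center above 0.064 m and contact force between tin_left and the fingers above 0.5 N and height (world z) of each of tin_middle_center, tin_right_center below 0.05 m and angle between each of tin_middle_center, tin_right_center's own z axis and vertical below 0.15 rad and distance of each of tin_middle_center, tin_right_center from where it was at the start of the episode below 0.05 m), for 0.3 s.
2. the middle tin is held at least 2 cm off the mat while the other two stand upright in their places (height (world z) of tin_middle_center above 0.064 m and contact force between tin_middle and the fingers above 0.5 N and height (world z) of each of tin_left_center, tin_right_center below 0.05 m and angle between each of tin_left_center, tin_right_center's own z axis and vertical below 0.15 rad and distance of each of tin_left_center, tin_right_center from where it was at the start of the episode below 0.05 m), for 0.3 s.
3. the right tin is held at least 2 cm off the mat while the other two stand upright in their places (height (world z) of tin_right_center above 0.064 m and contact force between tin_right and the fingers above 0.5 N and height (world z) of each of tin_left_center, tin_middle_center below 0.05 m and angle between each of tin_left_center, tin_middle_center's own z axis and vertical below 0.15 rad and distance of each of tin_left_center, tin_middle_center from where it was at the start of the episode below 0.05 m), for 0.3 s.
At the end, for the whole second after the job is handed in: The heaviest tin is gripped, its centre 16 to 40 cm above the desk, within 0.3 rad of upright, still; the other two stand upright, untouched, within 4 cm of their starts, each pressing the mat with 0.5 to 3.4 N (the heaviest weighs over 4 N); bystanders moved under 3 cm (((height (world z) of tin_left_center between 0.16 and 0.4 m and angle between tin_left_center's own z axis and vertical below 0.3 rad and linear speed of tin_left below 0.03 m/s and contact force between tin_left and the fingers above 1 N and distance of each of tin_middle_center, tin_right_center from where it was at the start of the episode below 0.04 m and angle between each of tin_middle_center, tin_right_center's own z axis and vertical below 0.1 rad and linear speed of each of tin_middle, tin_right below 0.02 m/s and contact force between each of tin_middle, tin_right and the fingers below 0.1 N and contact force between each of tin_middle, tin_right and tin_left below 0.1 N and contact force between tin_middle and mat between 0.5 and 3.4 N and contact force between tin_right and mat between 0.5 and 3.4 N) or (height (world z) of tin_middle_center between 0.16 and 0.4 m and angle between tin_middle_center's own z axis and vertical below 0.3 rad and linear speed of tin_middle below 0.03 m/s and contact force between tin_middle and the fingers above 1 N and distance of each of tin_left_center, tin_right_center from where it was at the start of the episode below 0.04 m and angle between each of tin_left_center, tin_right_center's own z axis and vertical below 0.1 rad and linear speed of each of tin_left, tin_right below 0.02 m/s and contact force between each of tin_left, tin_right and the fingers below 0.1 N and contact force between each of tin_left, tin_right and tin_middle below 0.1 N and contact force between tin_left and mat between 0.5 and 3.4 N and contact force between tin_right and mat between 0.5 and 3.4 N) or (height (world z) of tin_right_center between 0.16 and 0.4 m and angle between tin_right_center's own z axis and vertical below 0.3 rad and linear speed of tin_right below 0.03 m/s and contact force between tin_right and the fingers above 1 N and distance of each of tin_left_center, tin_middle_center from where it was at the start of the episode below 0.04 m and angle between each of tin_left_center, tin_middle_center's own z axis and vertical below 0.1 rad and linear speed of each of tin_left, tin_middle below 0.02 m/s and contact force between each of tin_left, tin_middle and the fingers below 0.1 N and contact force between each of tin_left, tin_middle and tin_right below 0.1 N and contact force between tin_left and mat between 0.5 and 3.4 N and contact force between tin_middle and mat between 0.5 and 3.4 N)) and distance of each of tiffin_center, compass_case, stapler, sharpener from where it was at the start of the episode below 0.03 m); the arm keeps its last pose, push and grip.
It fails at once if a bystander is shifted by more than 3 cm (distance of any of tiffin_center, compass_case, stapler, sharpener from where it was at the start of the episode above 0.03 m).
It fails at once if a tin is tipped by more than 0.6 rad (angle between any of tin_left_center, tin_middle_center, tin_right_center's own z axis and vertical above 0.6 rad).
It fails at once if a tin is dropped (falls unheld at more than 0.5 m/s) ((linear speed of tin_left above 0.5 m/s and contact force between tin_left and the fingers below 0.1 N) or (linear speed of tin_middle above 0.5 m/s and contact force between tin_middle and the fingers below 0.1 N) or (linear speed of tin_right above 0.5 m/s and contact force between tin_right and the fingers below 0.1 N)).
It also fails if it takes over 72 s, if anything falls off the work surface, if the arm or the gripper's body presses on something with over 40 N, if the wrist force passes 120 N, or if a joint passes its speed limit or range.

### The arm

A 6-joint arm with a two-finger parallel gripper is mounted at the origin on the work surface. World frame = base frame: x ahead of the robot, y to its left, z up, the work surface at z = 0. Lengths are in m, angles in rad, forces in N, time in s.
With the tool pointing down it reaches from about 0.375 to 0.9 m from the base axis. Payload 3.1 kg.
Tool frame: the origin (TCP) lies midway between the tips of the shut fingers; the grasp point (between the pads) lies 19 mm behind it; z points along the fingers, y is the line along which they close (so a half turn about z gives the same grasp; the last joint's range is limited). The gripper opens to 85 mm and grips with 20 to 120 N. Pads are 22 mm wide; open, the fingers measure 114 mm over their backs; the gripper's body (76 mm by 85 mm) begins 54 mm behind the grasp point. The pads swing forward as they close: fully open they stand 13 mm farther back than shut.
Start: joints at [0.947, 0.527, 1.433, -0, 1.181, -0.178], TCP at [0.269, 0.564, 0.231] pointing down, gripper open.
Joint ranges: [-3.08, 3.08], [-0.75, 2.2], [0.22, 2.44], [-1.43, 4.57], [0, 2.65], [-2.85, 2.85]. Speed limits (rad/s): [2.79, 2.79, 3.14, 3.14, 3.14, 3.14].

### API

Orientations are given as a rotation vector (axis times angle).
In Python, from workcell import manip gives the robot as it stands.
- The arm moves only by the tool step_arm, never from a script. Its arguments are lists of equal length, an entry for each row: "xyz": the shift along the tool's x, y, z in cm, a list of three; "rot": the turn, a rotation vector about the tool's x, y, z in rad, a list of three. In form: {"xyz": [[tx, ty, tz], ...], "rot": [[wx, wy, wz], ...]}. A call has 1 to 20 rows; each row shifts and turns the commanded pose from where the row before left it, along the tool's axes as they then stand; what a row does not reach is not made up. A row lasts 1/10 s, in which the tool goes at most 50 mm and 8.59 degrees, less where a joint would pass 70% of its speed; a pose out of reach is approached as far as the arm can. A call is refused whole if a number of a shift passes 5 or a number of a turn 0.15, either way. A call with a gripper value outside its range is refused whole. "fingers" is the gripper's target within -1 to 1 (shut at 1, half-way at 0, fully open at -1), set as the call begins (left out, the last holds). The fingers move at their own pace and stop on an object; the grip force is fixed at half the most. Time passes only in rows, so rows that do not move let the fingers close. It gives the time, the measured TCP pose, the force, the opening and the grip force at its end, in the units of the state.
- manip.observe(): the state, without advancing time (a new reading comes with each control period).
- manip.snapshot(name): name is "scene" or "top" or "wrist"; returns a dict with "pixels" (420x560x3 uint8, red, green, blue), "intrinsics" (3x3 intrinsics, pixels), "k1" (the pictures are not rectified: a ray, as slopes to the right and down, at radius r is drawn at 1 + k1 r^2 times it, then the intrinsics apply), "camera_from_world" (4x4, takes a point from world to camera coordinates); the wrist camera has in their place "hand_eye" (4x4, takes a point from camera to tool coordinates, whose origin is the TCP and whose axes are the flange's). Camera axes: x right, y down, z forward; pixel columns grow to the right and rows downward; lengths in m; the calibration is good to about 2 mm. A picture is of the moment at which its call begins: read the wrist's pose just before it. There is no depth.
- manip.sign_off(): hands the job in; it is judged then, once.
Trained networks look in the newest picture that a camera, given by its name, has taken for a name from the list of things; names that differ only in an ending like _2 or _b are one class to them, and where a whole thing is asked for, a point or a joint stands for the part that bears it (a point fixed in the world has none). Each returns a list of dicts, best first, with "conf" (0 to 1); they miss things now and then, are a little off and sometimes report something else, mostly with a low value. They report only what shows in the picture. A call takes as long as a camera call. They do not tell look-alikes from the thing itself.
- manip.trace(thing, camera): "region" (420x560 bool, what is visible of it) and "uv" ([column, row] in pixels, amid what is visible of it).
- manip.spot_point(thing, camera): "uv" ([column, row] in pixels: a listed point, or the origin of a listed thing).
The state is a dict: "time": time; "joint_pos": joint angles; "qd": joint speeds; "joint_efforts": joint torques, N m; "tcp_pos": TCP position; "orientation": TCP orientation; "wrist_force": force on the tool from outside, world axes, zero at the start; "wrist_torque": the same for the moment, N m; "opening": opening from 0.0 (shut) to 1.0 (fully open); "finger_force": force on a finger pad.
Only numpy, scipy, OpenCV 4.12 (cv2) and the standard library are available. Lean on these libraries where they do the work, as an engineer would, in place of code of your own. Each camera call takes 0.05 s, during which the arm holds its last target. There are 200 camera calls.

## Working session

There is one attempt and no reset: what is moved stays moved. The work goes in short steps, Python scripts to look and compute and a tool call to move; the robot and the scene stay as the last step left them, time stands still between calls to the robot, and variables do not carry over. Pictures are saved under pics/ and viewed, at most 10 in all, crops included, and the job is handed in when it is done.

Besides the shell and the picture viewer there is one more tool, called after "Call:" by a JSON object that holds its "op" and its "data", one argument or row to a line. step_arm: Moves the arm, as the interface text tells. Its arguments: {"type":"object","properties":{"xyz":{"type":"array"},"rot":{"type":"array"},"fingers":{"type":"number"}},"required":["xyz","rot"]}

```bash
mkdir -p pics
cat > h.py <<'E'
import numpy as np, cv2
from workcell import manip
from scipy.spatial.transform import Rotation as R
def ray(s,uv,T=None):
    K=np.array(s["intrinsics"]);d=(np.array(uv,float)-K[:2,2])/[K[0,0],K[1,1]]
    q=d.copy()
    for _ in range(20): q=d/(1+s["k1"]*(q@q))
    v=np.append(q,1)
    if T is None: T=np.linalg.inv(np.array(s["camera_from_world"]))
    return T[:3,3],T[:3,:3]@v
def atz(s,uv,z,T=None):
    o,v=ray(s,uv,T); return o+v*(z-o[2])/v[2]
def proj(s,p):
    c=np.array(s["camera_from_world"])@np.append(p,1);q=c[:2]/c[2];q=q*(1+s["k1"]*(q@q));K=np.array(s["intrinsics"])
    return K[:2,:2]@q+K[:2,2]
E
python3 - <<'E'
from h import *
print(manip.observe())
Z=dict(tin_left_center=.044,tin_middle_center=.044,tin_right_center=.044,mat=0,tiffin_center=.032,compass_case=0,stapler=0,sharpener=0)
for c in ("top","scene"):
    s=manip.snapshot(c); cv2.imwrite(f"pics/{c}0.png",s["pixels"][:,:,::-1])
    for n,z in Z.items():
        print(c,n,[(np.round(d["uv"]),round(d["conf"],2),np.round(atz(s,d["uv"],z),3)) for d in manip.spot_point(n,c)[:4]])
E
```

```text
{'time': 0.0, 'joint_pos': array([ 9.46491169e-01,  5.28453105e-01,  1.43391184e+00,  2.41099311e-05,
        1.18137517e+00, -1.78470379e-01]), 'qd': array([-0.00110543, -0.00092591, -0.00052123, -0.00043315,  0.00096697,
       -0.00038247]), 'joint_efforts': array([-2.08781094e-04, -4.42347980e+01, -1.78025866e+01, -2.05557212e-04,
        8.34313949e-03,  5.13712635e-06]), 'tcp_pos': array([0.26903452, 0.56334314, 0.2303386 ]), 'orientation': array([-0.69435369, -3.06301615,  0.00309059]), 'wrist_force': array([ 0.61258343,  0.07221224, -0.70958935]), 'wrist_torque': array([-0.00293816,  0.00113555,  0.02141608]), 'finger_force': 0.0, 'opening': 0.9963617849933459}
top tin_left_center [(array([244., 244.]), 0.83, array([0.466, 0.106, 0.044])), (array([190., 252.]), 0.6, array([0.449, 0.241, 0.044]))]
top tin_middle_center [(array([311., 245.]), 0.93, array([ 0.461, -0.058,  0.044])), (array([363., 297.]), 0.92, array([ 0.331, -0.181,  0.044])), (array([247., 245.]), 0.58, array([0.464, 0.099, 0.044]))]
top tin_right_center [(array([368., 218.]), 0.76, array([ 0.525, -0.203,  0.04
[... 690 characters left out ...]
 0.1  , 0.044]))]
scene tin_middle_center [(array([253., 201.]), 0.6, array([ 0.476, -0.049,  0.044])), (array([192., 196.]), 0.56, array([ 0.328, -0.18 ,  0.044]))]
scene tin_right_center [(array([229., 237.]), 0.88, array([ 0.521, -0.186,  0.044]))]
scene mat [(array([253., 210.]), 0.72, array([ 0.479, -0.056,  0.   ]))]
scene tiffin_center [(array([364., 204.]), 0.87, array([0.718, 0.204, 0.032]))]
scene compass_case [(array([269., 286.]), 0.74, array([ 0.703, -0.19 ,  0.   ])), (array([150., 277.]), 0.59, array([ 0.443, -0.432,  0.   ]))]
scene stapler [(array([151., 277.]), 0.84, array([ 0.447, -0.428,  0.   ]))]
scene sharpener [(array([355., 130.]), 0.5, array([0.477, 0.447, 0.   ]))]
```

View pics/top0.png

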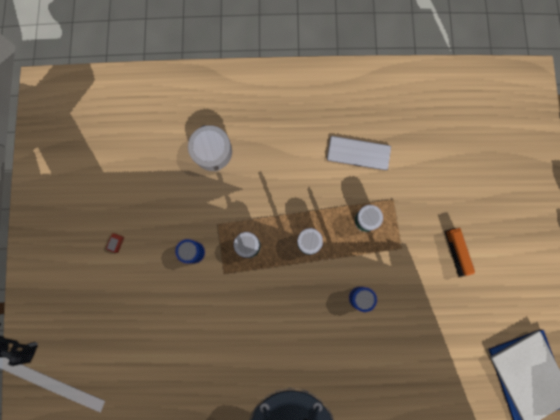

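Run:
```python
import cv2
a=cv2.imread("pics/top0.png")[190:330,150:410]
cv2.imwrite("pics/crop0.png",cv2.resize(a,None,fx=3,fy=3,interpolation=2))
```

```text
(no output)
```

View pics/crop0.png

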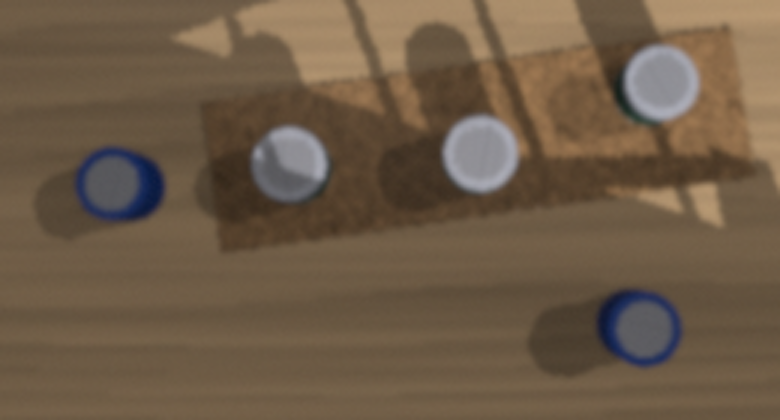

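The green tins standing on the mat are at top-view pixels left (246,244), middle (310,241) and right (370,218). The look-alikes are the blue tins off the mat at (190,252) and (363,299), and the tiffin at (210,147) also has a round lid. The crop confirms that the three bright-lidded tins on the cork are the ones I want.

```bash
cat >> h.py <<'E'
def lids(s,seeds):
    g=cv2.cvtColor(s["pixels"],cv2.COLOR_RGB2HSV); out=[]
    m=((g[:,:,1]<60)&(g[:,:,2]>90)).astype(np.uint8)
    n,l,st,c=cv2.connectedComponentsWithStats(m)
    for u in seeds:
        k=np.argmin([np.hypot(*(c[i]-u)) if st[i,4]>60 else 1e9 for i in range(1,n)])+1
        ct=cv2.findContours((l==k).astype(np.uint8),0,1)[0][0]
        (x,y),r=cv2.minEnclosingCircle(ct); out.append((x,y,r))
    return out
def go(x,y,z):
    "tool-axis shift in cm from the measured pose"
    o=manip.observe();M=R.from_rotvec(o["orientation"])
    d=M.inv().apply(np.array([x,y,z])-o["tcp_pos"])*100
    return np.round(d,2)
E
python3 - <<'E'
from h import *
s=manip.snapshot("top")
for x,y,r in lids(s,[(246.5,244.5),(310,241),(370,217.7)]):
    p=atz(s,(x,y),.084); q=atz(s,(x+r,y),.084); print(round(x,1),round(y,1),round(r,1),p.round(4),np.linalg.norm(p-q).round(4), go(p[0],p[1],.2))
M=R.from_rotvec(manip.observe()["orientation"]).as_matrix();print(M.round(3))
s=manip.snapshot("wrist");print(np.array(s["hand_eye"]).round(3))
E
```

```text
246.1 243.8 13.0 [0.4644 0.0979 0.084 ] 0.031 [-37.69 -33.64   3.13]
309.5 241.0 13.5 [ 0.4684 -0.0534  0.084 ] 0.0321 [-44.57 -47.12   3.13]
369.8 216.9 13.2 [ 0.5233 -0.1995  0.084 ] 0.0318 [-55.82 -57.94   3.13]
[[-0.902  0.431 -0.   ]
 [ 0.431  0.902  0.   ]
 [ 0.    -0.    -1.   ]]
[[-0.    -0.954 -0.299  0.075]
 [ 1.     0.    -0.001 -0.   ]
 [ 0.001 -0.299  0.954 -0.143]
 [ 0.     0.     0.     1.   ]]
```

Call:
{"op": "step_arm", "data": {
  "xyz": [
    [-1, -1, 0],
    [-2, -2, 0.3],
    [-3.2, -2.8, 0.3],
    [-3.2, -2.8, 0.3],
    [-3.2, -2.8, 0.3],
    [-3.2, -2.8, 0.3],
    [-3.2, -2.8, 0.3],
    [-3.2, -2.8, 0.3],
    [-3.2, -2.8, 0.3],
    [-3.2, -2.8, 0.3],
    [-3.2, -2.8, 0.3],
    [-3.2, -2.8, 0.13],
    [-1.7, -1.7, 0],
    [-1, -0.94, 0],
    [0, 0, 0],
    [0, 0, 0]
  ],
  "rot": [
    [0, 0, 0],
    [0, 0, 0],
    [0, 0, 0],
    [0, 0, 0],
    [0, 0, 0],
    [0, 0, 0],
    [0, 0, 0],
    [0, 0, 0],
    [0, 0, 0],
    [0, 0, 0],
    [0, 0, 0],
    [0, 0, 0],
    [0, 0, 0],
    [0, 0, 0],
    [0, 0, 0],
    [0, 0, 0]
  ],
  "fingers": -1
}}

```text
time: 2.6
tcp_pos: [0.4638, 0.0982, 0.2]
orientation: [-0.695, -3.063, -0.0]
wrist_force: [0.1, -0.1, -0.2]
opening: 1.0
finger_force: 0.0
```

```bash
cat >> h.py <<'E'
def wlook(name,thing):
    o=manip.observe(); s=manip.snapshot("wrist"); cv2.imwrite(f"pics/{name}.png",s["pixels"][:,:,::-1])
    T=np.eye(4);T[:3,:3]=R.from_rotvec(o["orientation"]).as_matrix();T[:3,3]=o["tcp_pos"];T=T@np.array(s["hand_eye"])
    s["camera_from_world"]=np.linalg.inv(T)
    for d in manip.spot_point(thing,"wrist")[:3]: print(name,np.round(d["uv"]),round(d["conf"],2),atz(s,d["uv"],.044).round(4))
    g=cv2.cvtColor(s["pixels"],cv2.COLOR_RGB2HSV)
    return s,o
E
python3 - <<'E'
from h import *
s,o=wlook("w1","tin_left_center")
print(o["tcp_pos"],o["wrist_force"],o["time"])
im=cv2.imread("pics/w1.png")
for p in [(.4644,.0979)]:
    for a in np.linspace(0,6.28,40): cv2.circle(im,tuple(int(v) for v in proj(s,(p[0]+.029*np.cos(a),p[1]+.029*np.sin(a),.084))),1,(0,0,255),-1)
cv2.imwrite("pics/w1m.png",im)
E
```

```text
[0.46382363 0.09822288 0.20001195] [ 0.1156993  -0.13751159 -0.20925534] 2.6
```

View pics/w1m.png

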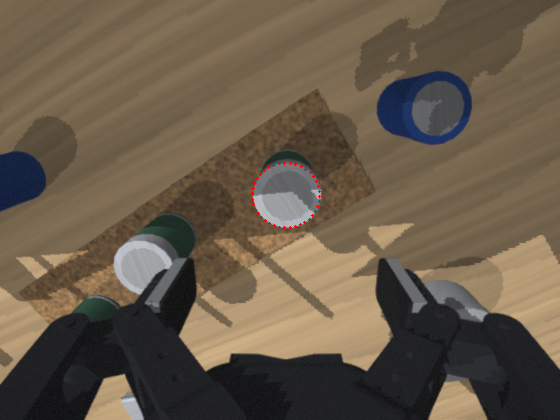

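The wrist view shows the left tin's lid at (287,195), and the circle predicted from the top view lies on it to within 1–2 px. A blue look-alike stands clear at (437,107). The position is good, so I'll descend.

Call:
{"op": "step_arm", "data": {
  "xyz": [
    [0, 0, 1.5],
    [0, 0, 3],
    [0, 0, 3],
    [0, 0, 3],
    [0, 0, 2.4],
    [0, 0, 2],
    [0, 0, 1.3],
    [0, 0, 0.7],
    [0, 0, 0],
    [0, 0, 0]
  ],
  "rot": [
    [0, 0, 0],
    [0, 0, 0],
    [0, 0, 0],
    [0, 0, 0],
    [0, 0, 0],
    [0, 0, 0],
    [0, 0, 0],
    [0, 0, 0],
    [0, 0, 0],
    [0, 0, 0]
  ]
}}

```text
time: 3.7
tcp_pos: [0.4647, 0.0984, 0.0314]
orientation: [0.693, 3.064, 0.0]
wrist_force: [0.1, 0.2, -1.1]
opening: 0.998
finger_force: 0.0
```

Call:
{"op": "step_arm", "data": {
  "xyz": [
    [0, 0, 0],
    [0, 0, 0],
    [0, 0, 0],
    [0, 0, 0],
    [0, 0, 0],
    [0, 0, 0],
    [0, 0, 0],
    [0, 0, 0],
    [0, 0, 0],
    [0, 0, 0]
  ],
  "rot": [
    [0, 0, 0],
    [0, 0, 0],
    [0, 0, 0],
    [0, 0, 0],
    [0, 0, 0],
    [0, 0, 0],
    [0, 0, 0],
    [0, 0, 0],
    [0, 0, 0],
    [0, 0, 0]
  ],
  "fingers": 1
}}

```text
time: 4.7
tcp_pos: [0.4651, 0.0979, 0.0321]
orientation: [0.695, 3.062, 0.001]
wrist_force: [-0.3, 1.6, 5.3]
opening: 0.655
finger_force: 62.8
```

Call:
{"op": "step_arm", "data": {
  "xyz": [
    [0, 0, -0.4],
    [0, 0, -0.8],
    [0, 0, -1],
    [0, 0, -1],
    [0, 0, -0.8],
    [0, 0, -0.4],
    [0, 0, 0],
    [0, 0, 0],
    [0, 0, 0],
    [0, 0, 0],
    [0, 0, 0],
    [0, 0, 0],
    [0, 0, 0],
    [0, 0, 0]
  ],
  "rot": [
    [0, 0, 0],
    [0, 0, 0],
    [0, 0, 0],
    [0, 0, 0],
    [0, 0, 0],
    [0, 0, 0],
    [0, 0, 0],
    [0, 0, 0],
    [0, 0, 0],
    [0, 0, 0],
    [0, 0, 0],
    [0, 0, 0],
    [0, 0, 0],
    [0, 0, 0]
  ]
}}

```text
time: 6.1
tcp_pos: [0.4645, 0.0978, 0.075]
orientation: [-0.694, -3.064, 0.0]
wrist_force: [-0.5, 0.5, -1.0]
opening: 0.655
finger_force: 63.3
```

Run:
```python
from h import *
f=[]
for i in range(4):
    manip.snapshot("top"); o=manip.observe(); f.append(o["wrist_force"])
print(np.round(f,2),o["tcp_pos"],o["joint_efforts"].round(2),o["time"])
s,o=wlook("w2","tin_left_center")
```

```text
[[ 0.16 -0.79 -1.1 ]
 [ 0.1  -0.23 -1.53]
 [ 0.05  0.49 -0.15]
 [-0.64 -0.04 -1.2 ]] [0.46454627 0.09783076 0.07502661] [ -0.   -37.47  -7.36   0.     0.     0.  ] 6.3
w2 [504. 109.] 0.64 [0.4491 0.2387 0.044 ]
```

View pics/w2.png

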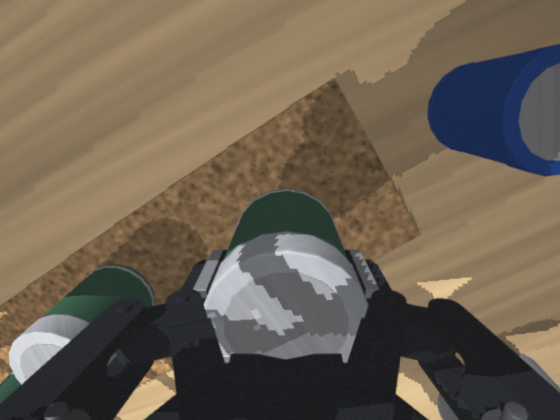

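The left tin, lid at (287,300), is held upright between the fingers and clear of the mat. It weighs about 1.1 N. I'll set it back down.

Call:
{"op": "step_arm", "data": {
  "xyz": [
    [0, 0, 0.5],
    [0, 0, 1],
    [0, 0, 1],
    [0, 0, 0.8],
    [0, 0, 0.5],
    [0, 0, 0.3],
    [0, 0, 0.2],
    [0, 0, 0],
    [0, 0, 0],
    [0, 0, 0]
  ],
  "rot": [
    [0, 0, 0],
    [0, 0, 0],
    [0, 0, 0],
    [0, 0, 0],
    [0, 0, 0],
    [0, 0, 0],
    [0, 0, 0],
    [0, 0, 0],
    [0, 0, 0],
    [0, 0, 0]
  ]
}}

```text
time: 7.4
tcp_pos: [0.4648, 0.0978, 0.0322]
orientation: [0.694, 3.063, 0.0]
wrist_force: [0.1, -0.4, -1.1]
opening: 0.658
finger_force: 63.3
```

Call:
{"op": "step_arm", "data": {
  "xyz": [
    [0, 0, 0.1],
    [0, 0, 0],
    [0, 0, 0]
  ],
  "rot": [
    [0, 0, 0],
    [0, 0, 0],
    [0, 0, 0]
  ]
}}

```text
time: 7.7
tcp_pos: [0.4648, 0.0978, 0.0321]
orientation: [0.694, 3.063, 0.0]
wrist_force: [-1.9, -0.5, 9.6]
opening: 0.663
finger_force: 64.3
```

Contact is clear, with about 9.6 N supported. Now I'll release and rise.

Call:
{"op": "step_arm", "data": {
  "xyz": [
    [0, 0, 0],
    [0, 0, 0],
    [0, 0, 0],
    [0, 0, 0],
    [0, 0, 0],
    [0, 0, 0],
    [0, 0, 0],
    [0, 0, 0],
    [0, 0, 0]
  ],
  "rot": [
    [0, 0, 0],
    [0, 0, 0],
    [0, 0, 0],
    [0, 0, 0],
    [0, 0, 0],
    [0, 0, 0],
    [0, 0, 0],
    [0, 0, 0],
    [0, 0, 0]
  ],
  "fingers": -1
}}

```text
time: 8.6
tcp_pos: [0.4646, 0.0978, 0.031]
orientation: [0.695, 3.064, 0.0]
wrist_force: [0.9, 0.0, 0.3]
opening: 1.003
finger_force: 0.0
```

Call:
{"op": "step_arm", "data": {
  "xyz": [
    [0, 0, -1],
    [0, 0, -2],
    [0, 0, -3],
    [0, 0, -3],
    [0, 0, -3],
    [0, 0, -2],
    [0, 0, -1],
    [0, 0, 0],
    [0, 0, 0]
  ],
  "rot": [
    [0, 0, 0],
    [0, 0, 0],
    [0, 0, 0],
    [0, 0, 0],
    [0, 0, 0],
    [0, 0, 0],
    [0, 0, 0],
    [0, 0, 0],
    [0, 0, 0]
  ]
}}

```text
time: 9.5
tcp_pos: [0.4639, 0.0978, 0.1806]
orientation: [-0.694, -3.063, 0.0]
wrist_force: [-0.4, -0.4, -0.6]
opening: 0.997
finger_force: 0.0
```

Run:
```python
from h import *
s=manip.snapshot("top")
for x,y,r in lids(s,[(246.5,244.5),(310,241),(370,217.7)]):
    print(round(x,1),round(y,1),round(r,1),atz(s,(x,y),.084).round(4))
print(go(.4684,-.0534,.18),manip.observe()["wrist_force"])
s,o=wlook("w3","tin_left_center")
```

```text
309.5 241.0 13.5 [ 0.4684 -0.0534  0.084 ]
309.5 241.0 13.5 [ 0.4684 -0.0534  0.084 ]
369.0 217.7 13.9 [ 0.5214 -0.1974  0.084 ]
[-6.940e+00 -1.344e+01  1.000e-02] [-0.31199001  0.34569393 -0.93053527]
```

Call:
{"op": "step_arm", "data": {
  "xyz": [
    [-1, -2, 0],
    [-1.8, -3.5, 0],
    [-1.8, -3.5, 0],
    [-1.4, -2.7, 0],
    [-0.94, -1.74, 0],
    [0, 0, 0],
    [0, 0, 0]
  ],
  "rot": [
    [0, 0, 0],
    [0, 0, 0],
    [0, 0, 0],
    [0, 0, 0],
    [0, 0, 0],
    [0, 0, 0],
    [0, 0, 0]
  ]
}}

```text
time: 10.35
tcp_pos: [0.4686, -0.0532, 0.1802]
orientation: [-0.696, -3.061, -0.001]
wrist_force: [-1.6, 0.2, -0.0]
opening: 1.0
finger_force: 0.0
```

Run:
```python
from h import *
s,o=wlook("w4","tin_middle_center")
print(o["tcp_pos"],o["wrist_force"],o["time"])
im=cv2.imread("pics/w4.png")
for p in [(.4684,-.0534),(.4645,.0978)]:
    for a in np.linspace(0,6.28,40): cv2.circle(im,tuple(int(v) for v in proj(s,(p[0]+.029*np.cos(a),p[1]+.029*np.sin(a),.084))),1,(0,0,255),-1)
cv2.imwrite("pics/w4m.png",im)
```

```text
w4 [ 92. 111.] 0.78 [ 0.3292 -0.1766  0.044 ]
w4 [183. 295.] 0.26 [ 0.5245 -0.1995  0.044 ]
[ 0.46859964 -0.05319799  0.18016073] [-1.56184349  0.19921244 -0.01089373] 10.35
```

View pics/w4m.png

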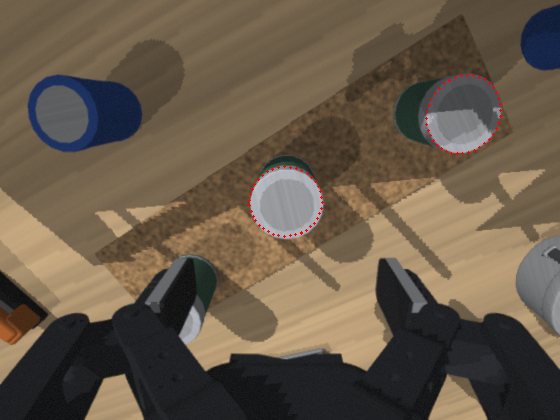

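The middle tin's lid at (286,202) is right where predicted, and the left tin at (463,113) stands back in its place.

Call:
{"op": "step_arm", "data": {
  "xyz": [
    [0, 0, 1.5],
    [0, 0, 3],
    [0, 0, 3],
    [0, 0, 2.8],
    [0, 0, 2.2],
    [0, 0, 1.6],
    [0, 0, 0.8],
    [0, 0, 0],
    [0, 0, 0]
  ],
  "rot": [
    [0, 0, 0],
    [0, 0, 0],
    [0, 0, 0],
    [0, 0, 0],
    [0, 0, 0],
    [0, 0, 0],
    [0, 0, 0],
    [0, 0, 0],
    [0, 0, 0]
  ]
}}

```text
time: 11.35
tcp_pos: [0.4695, -0.0529, 0.0324]
orientation: [0.693, 3.064, -0.0]
wrist_force: [-0.2, -1.0, 0.6]
opening: 1.002
finger_force: 0.0
```

Call:
{"op": "step_arm", "data": {
  "xyz": [
    [0, 0, 0],
    [0, 0, 0],
    [0, 0, 0],
    [0, 0, 0],
    [0, 0, 0],
    [0, 0, 0],
    [0, 0, 0],
    [0, 0, 0],
    [0, 0, 0],
    [0, 0, 0]
  ],
  "rot": [
    [0, 0, 0],
    [0, 0, 0],
    [0, 0, 0],
    [0, 0, 0],
    [0, 0, 0],
    [0, 0, 0],
    [0, 0, 0],
    [0, 0, 0],
    [0, 0, 0],
    [0, 0, 0]
  ],
  "fingers": 1
}}

```text
time: 12.35
tcp_pos: [0.4699, -0.0534, 0.0333]
orientation: [0.694, 3.062, -0.0]
wrist_force: [0.3, 1.8, 6.1]
opening: 0.677
finger_force: 63.1
```

Call:
{"op": "step_arm", "data": {
  "xyz": [
    [0, 0, -0.4],
    [0, 0, -0.8],
    [0, 0, -1],
    [0, 0, -1],
    [0, 0, -0.8],
    [0, 0, -0.4],
    [0, 0, 0],
    [0, 0, 0],
    [0, 0, 0],
    [0, 0, 0],
    [0, 0, 0],
    [0, 0, 0],
    [0, 0, 0],
    [0, 0, 0]
  ],
  "rot": [
    [0, 0, 0],
    [0, 0, 0],
    [0, 0, 0],
    [0, 0, 0],
    [0, 0, 0],
    [0, 0, 0],
    [0, 0, 0],
    [0, 0, 0],
    [0, 0, 0],
    [0, 0, 0],
    [0, 0, 0],
    [0, 0, 0],
    [0, 0, 0],
    [0, 0, 0]
  ]
}}

```text
time: 13.75
tcp_pos: [0.4692, -0.0533, 0.076]
orientation: [-0.694, -3.064, -0.0]
wrist_force: [-0.6, 0.3, -4.3]
opening: 0.671
finger_force: 65.0
```

Run:
```python
from h import *
f=[]
for i in range(5):
    manip.snapshot("top"); o=manip.observe(); f.append(o["wrist_force"])
print(np.round(f,2),o["tcp_pos"],o["joint_efforts"].round(2),o["time"])
```

```text
[[-0.01 -0.65 -4.84]
 [-0.12 -0.13 -3.84]
 [-0.57 -0.23 -5.74]
 [ 0.8  -0.23 -3.15]
 [-0.66  0.61 -4.03]] [ 0.46921775 -0.05335235  0.0760165 ] [ -0.   -38.71  -7.72   0.     0.    -0.  ] 14.0
```

The middle tin weighs about 4.3 N. I'll set it down.

Call:
{"op": "step_arm", "data": {
  "xyz": [
    [0, 0, 0.5],
    [0, 0, 1],
    [0, 0, 1],
    [0, 0, 0.8],
    [0, 0, 0.5],
    [0, 0, 0.3],
    [0, 0, 0.15],
    [0, 0, 0.1],
    [0, 0, 0],
    [0, 0, 0],
    [0, 0, 0]
  ],
  "rot": [
    [0, 0, 0],
    [0, 0, 0],
    [0, 0, 0],
    [0, 0, 0],
    [0, 0, 0],
    [0, 0, 0],
    [0, 0, 0],
    [0, 0, 0],
    [0, 0, 0],
    [0, 0, 0],
    [0, 0, 0]
  ]
}}

```text
time: 15.1
tcp_pos: [0.4689, -0.0533, 0.0333]
orientation: [0.694, 3.064, -0.0]
wrist_force: [-2.6, 0.6, 6.4]
opening: 0.673
finger_force: 65.6
```

Call:
{"op": "step_arm", "data": {
  "xyz": [
    [0, 0, 0],
    [0, 0, 0],
    [0, 0, 0],
    [0, 0, 0],
    [0, 0, 0],
    [0, 0, 0],
    [0, 0, 0],
    [0, 0, 0],
    [0, 0, 0]
  ],
  "rot": [
    [0, 0, 0],
    [0, 0, 0],
    [0, 0, 0],
    [0, 0, 0],
    [0, 0, 0],
    [0, 0, 0],
    [0, 0, 0],
    [0, 0, 0],
    [0, 0, 0]
  ],
  "fingers": -1
}}

```text
time: 16.0
tcp_pos: [0.4692, -0.0534, 0.0325]
orientation: [0.694, 3.064, -0.0]
wrist_force: [0.3, 0.1, -0.4]
opening: 1.0
finger_force: 0.0
```

Call:
{"op": "step_arm", "data": {
  "xyz": [
    [0, 0, -1],
    [0, 0, -2],
    [0, 0, -3],
    [0, 0, -3],
    [0, 0, -3],
    [0, 0, -2],
    [0, 0, -1],
    [0, 0, 0],
    [0, 0, 0]
  ],
  "rot": [
    [0, 0, 0],
    [0, 0, 0],
    [0, 0, 0],
    [0, 0, 0],
    [0, 0, 0],
    [0, 0, 0],
    [0, 0, 0],
    [0, 0, 0],
    [0, 0, 0]
  ]
}}

```text
time: 16.9
tcp_pos: [0.4687, -0.0532, 0.1821]
orientation: [-0.694, -3.063, -0.0]
wrist_force: [-0.1, 0.3, 0.2]
opening: 0.997
finger_force: 0.0
```

Run:
```python
from h import *
print(go(.5228,-.199,.18),manip.observe()["wrist_force"])
```

```text
[-11.17 -10.82   0.2 ] [-0.14702949  0.30162388  0.20106881]
```

Call:
{"op": "step_arm", "data": {
  "xyz": [
    [-1.5, -1.5, 0.2],
    [-3, -3, 0],
    [-3, -2.8, 0],
    [-2.2, -2.1, 0],
    [-1.47, -1.42, 0],
    [0, 0, 0],
    [0, 0, 0]
  ],
  "rot": [
    [0, 0, 0],
    [0, 0, 0],
    [0, 0, 0],
    [0, 0, 0],
    [0, 0, 0],
    [0, 0, 0],
    [0, 0, 0]
  ]
}}

```text
time: 17.6
tcp_pos: [0.522, -0.1983, 0.1788]
orientation: [-0.695, -3.06, -0.003]
wrist_force: [-0.7, 0.2, 0.7]
opening: 1.002
finger_force: 0.0
```

Run:
```python
from h import *
s,o=wlook("w5","tin_right_center")
print(o["tcp_pos"],o["wrist_force"],o["time"])
im=cv2.imread("pics/w5.png")
for p in [(.5233,-.1995),(.469,-.0533)]:
    for a in np.linspace(0,6.28,40): cv2.circle(im,tuple(int(v) for v in proj(s,(p[0]+.029*np.cos(a),p[1]+.029*np.sin(a),.084))),1,(0,0,255),-1)
cv2.imwrite("pics/w5m.png",im)
```

```text
[ 0.52203421 -0.19833277  0.17880247] [-0.66696803  0.21758194  0.69734462] 17.6
```

View pics/w5m.png

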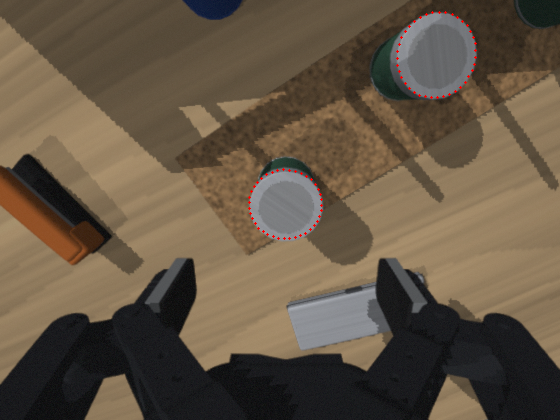

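The right tin's lid at (286,204) is where predicted, and the middle tin at (436,55) is back in its place.

Call:
{"op": "step_arm", "data": {
  "xyz": [
    [0, 0, 1.5],
    [0, 0, 3],
    [0, 0, 3],
    [0, 0, 2.8],
    [0, 0, 2.2],
    [0, 0, 1.6],
    [0, 0, 0.7],
    [0, 0, 0],
    [0, 0, 0]
  ],
  "rot": [
    [0, 0, 0],
    [0, 0, 0],
    [0, 0, 0],
    [0, 0, 0],
    [0, 0, 0],
    [0, 0, 0],
    [0, 0, 0],
    [0, 0, 0],
    [0, 0, 0]
  ]
}}

```text
time: 18.6
tcp_pos: [0.5236, -0.1988, 0.0331]
orientation: [0.693, 3.063, -0.0]
wrist_force: [0.7, -0.3, 0.3]
opening: 0.999
finger_force: 0.0
```

Call:
{"op": "step_arm", "data": {
  "xyz": [
    [0, 0, 0],
    [0, 0, 0],
    [0, 0, 0],
    [0, 0, 0],
    [0, 0, 0],
    [0, 0, 0],
    [0, 0, 0],
    [0, 0, 0],
    [0, 0, 0],
    [0, 0, 0]
  ],
  "rot": [
    [0, 0, 0],
    [0, 0, 0],
    [0, 0, 0],
    [0, 0, 0],
    [0, 0, 0],
    [0, 0, 0],
    [0, 0, 0],
    [0, 0, 0],
    [0, 0, 0],
    [0, 0, 0]
  ],
  "fingers": 1
}}

```text
time: 19.6
tcp_pos: [0.5239, -0.1993, 0.0339]
orientation: [0.694, 3.062, -0.001]
wrist_force: [-0.6, 1.5, 6.1]
opening: 0.674
finger_force: 63.3
```

Call:
{"op": "step_arm", "data": {
  "xyz": [
    [0, 0, -0.4],
    [0, 0, -0.8],
    [0, 0, -1],
    [0, 0, -1],
    [0, 0, -0.8],
    [0, 0, -0.4],
    [0, 0, 0],
    [0, 0, 0],
    [0, 0, 0],
    [0, 0, 0],
    [0, 0, 0],
    [0, 0, 0],
    [0, 0, 0],
    [0, 0, 0]
  ],
  "rot": [
    [0, 0, 0],
    [0, 0, 0],
    [0, 0, 0],
    [0, 0, 0],
    [0, 0, 0],
    [0, 0, 0],
    [0, 0, 0],
    [0, 0, 0],
    [0, 0, 0],
    [0, 0, 0],
    [0, 0, 0],
    [0, 0, 0],
    [0, 0, 0],
    [0, 0, 0]
  ]
}}

```text
time: 21.0
tcp_pos: [0.5233, -0.1992, 0.0764]
orientation: [-0.695, -3.064, -0.0]
wrist_force: [-0.4, 0.2, -2.2]
opening: 0.679
finger_force: 64.4
```

Run:
```python
from h import *
f=[]
for i in range(5):
    manip.snapshot("top"); o=manip.observe(); f.append(o["wrist_force"])
print(np.round(f,2),o["tcp_pos"],o["joint_efforts"].round(2),o["time"])
```

```text
[[-0.39 -1.04 -2.54]
 [ 1.15 -0.1  -2.53]
 [ 0.8  -0.17 -2.31]
 [-0.12  0.02 -2.26]
 [ 0.1   0.02 -2.32]] [ 0.52336926 -0.19913183  0.07654464] [ -0.   -44.02 -10.8   -0.     0.    -0.  ] 21.25
```

The right tin weighs about 2.4 N, so the middle one is the heaviest. I'll set this one down.

Call:
{"op": "step_arm", "data": {
  "xyz": [
    [0, 0, 0.5],
    [0, 0, 1],
    [0, 0, 1],
    [0, 0, 0.8],
    [0, 0, 0.5],
    [0, 0, 0.3],
    [0, 0, 0.15],
    [0, 0, 0.1],
    [0, 0, 0],
    [0, 0, 0],
    [0, 0, 0]
  ],
  "rot": [
    [0, 0, 0],
    [0, 0, 0],
    [0, 0, 0],
    [0, 0, 0],
    [0, 0, 0],
    [0, 0, 0],
    [0, 0, 0],
    [0, 0, 0],
    [0, 0, 0],
    [0, 0, 0],
    [0, 0, 0]
  ]
}}

```text
time: 22.35
tcp_pos: [0.523, -0.1989, 0.034]
orientation: [-0.694, -3.064, -0.0]
wrist_force: [-3.9, 2.0, 6.6]
opening: 0.676
finger_force: 64.9
```

Call:
{"op": "step_arm", "data": {
  "xyz": [
    [0, 0, 0],
    [0, 0, 0],
    [0, 0, 0],
    [0, 0, 0],
    [0, 0, 0],
    [0, 0, 0],
    [0, 0, 0],
    [0, 0, 0],
    [0, 0, 0]
  ],
  "rot": [
    [0, 0, 0],
    [0, 0, 0],
    [0, 0, 0],
    [0, 0, 0],
    [0, 0, 0],
    [0, 0, 0],
    [0, 0, 0],
    [0, 0, 0],
    [0, 0, 0]
  ],
  "fingers": -1
}}

```text
time: 23.25
tcp_pos: [0.5234, -0.1991, 0.033]
orientation: [0.695, 3.064, -0.0]
wrist_force: [-0.3, 0.6, -0.1]
opening: 1.003
finger_force: 0.0
```

Call:
{"op": "step_arm", "data": {
  "xyz": [
    [0, 0, -1],
    [0, 0, -2],
    [0, 0, -3],
    [0, 0, -3],
    [0, 0, -3],
    [0, 0, -2],
    [0, 0, -1],
    [0, 0, 0],
    [0, 0, 0]
  ],
  "rot": [
    [0, 0, 0],
    [0, 0, 0],
    [0, 0, 0],
    [0, 0, 0],
    [0, 0, 0],
    [0, 0, 0],
    [0, 0, 0],
    [0, 0, 0],
    [0, 0, 0]
  ]
}}

```text
time: 24.15
tcp_pos: [0.5228, -0.1988, 0.1825]
orientation: [-0.694, -3.063, -0.001]
wrist_force: [-0.3, 0.2, 0.5]
opening: 1.005
finger_force: 0.0
```

Run:
```python
from h import *
print(go(.469,-.0533,.18),manip.observe()["wrist_force"])
```

```text
[11.13 10.81  0.27] [-0.34393562  0.15637615  0.49373571]
```

Call:
{"op": "step_arm", "data": {
  "xyz": [
    [1.5, 1.5, 0.27],
    [3, 3, 0],
    [3, 2.8, 0],
    [2.2, 2.1, 0],
    [1.43, 1.41, 0],
    [0, 0, 0],
    [0, 0, 0],
    [0, 0, 0]
  ],
  "rot": [
    [0, 0, 0],
    [0, 0, 0],
    [0, 0, 0],
    [0, 0, 0],
    [0, 0, 0],
    [0, 0, 0],
    [0, 0, 0],
    [0, 0, 0]
  ]
}}

```text
time: 24.95
tcp_pos: [0.4702, -0.0545, 0.1799]
orientation: [0.695, 3.064, -0.0]
wrist_force: [-0.2, -0.3, 0.3]
opening: 1.0
finger_force: 0.0
```

Run:
```python
from h import *
s,o=wlook("w6","tin_middle_center")
print(o["tcp_pos"],o["wrist_force"],o["time"])
im=cv2.imread("pics/w6.png")
for p in [(.5233,-.199),(.469,-.0533),(.4645,.0978)]:
    for a in np.linspace(0,6.28,40): cv2.circle(im,tuple(int(v) for v in proj(s,(p[0]+.029*np.cos(a),p[1]+.029*np.sin(a),.084))),1,(0,0,255),-1)
cv2.imwrite("pics/w6m.png",im)
```

```text
w6 [ 93. 112.] 0.81 [ 0.3325 -0.1773  0.044 ]
[ 0.47018351 -0.05454284  0.17986886] [-0.1707497  -0.26435774  0.30429975] 24.95
```

View pics/w6m.png

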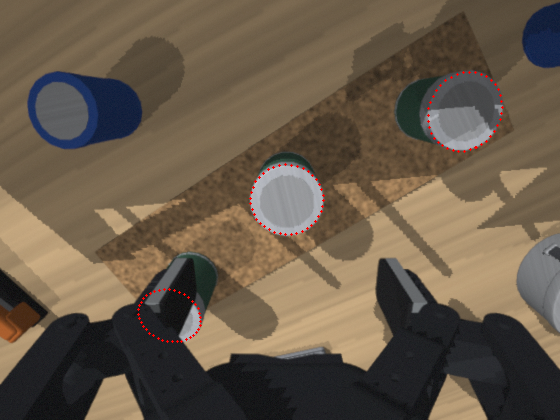

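The middle tin's lid at (286,200) is centred, and the other tins stand in place. Now the final grasp and lift.

Call:
{"op": "step_arm", "data": {
  "xyz": [
    [0, 0, 1.5],
    [0, 0, 3],
    [0, 0, 3],
    [0, 0, 2.8],
    [0, 0, 2.2],
    [0, 0, 1.6],
    [0, 0, 0.7],
    [0, 0, 0],
    [0, 0, 0]
  ],
  "rot": [
    [0, 0, 0],
    [0, 0, 0],
    [0, 0, 0],
    [0, 0, 0],
    [0, 0, 0],
    [0, 0, 0],
    [0, 0, 0],
    [0, 0, 0],
    [0, 0, 0]
  ]
}}

```text
time: 25.95
tcp_pos: [0.47, -0.0541, 0.0327]
orientation: [0.695, 3.063, -0.0]
wrist_force: [0.3, -0.0, 1.1]
opening: 1.002
finger_force: 0.0
```

Call:
{"op": "step_arm", "data": {
  "xyz": [
    [0, 0, 0],
    [0, 0, 0],
    [0, 0, 0],
    [0, 0, 0],
    [0, 0, 0],
    [0, 0, 0],
    [0, 0, 0],
    [0, 0, 0],
    [0, 0, 0],
    [0, 0, 0]
  ],
  "rot": [
    [0, 0, 0],
    [0, 0, 0],
    [0, 0, 0],
    [0, 0, 0],
    [0, 0, 0],
    [0, 0, 0],
    [0, 0, 0],
    [0, 0, 0],
    [0, 0, 0],
    [0, 0, 0]
  ],
  "fingers": 1
}}

```text
time: 26.95
tcp_pos: [0.4702, -0.0537, 0.0336]
orientation: [0.693, 3.062, -0.0]
wrist_force: [-0.3, 0.1, 5.7]
opening: 0.677
finger_force: 63.2
```

Call:
{"op": "step_arm", "data": {
  "xyz": [
    [0, 0, -0.4],
    [0, 0, -0.8],
    [0, 0, -1.2],
    [0, 0, -1.5],
    [0, 0, -2],
    [0, 0, -2],
    [0, 0, -2],
    [0, 0, -2],
    [0, 0, -2],
    [0, 0, -2],
    [0, 0, -1.6],
    [0, 0, -1.2],
    [0, 0, -0.7],
    [0, 0, -0.3],
    [0, 0, 0],
    [0, 0, 0],
    [0, 0, 0],
    [0, 0, 0],
    [0, 0, 0],
    [0, 0, 0]
  ],
  "rot": [
    [0, 0, 0],
    [0, 0, 0],
    [0, 0, 0],
    [0, 0, 0],
    [0, 0, 0],
    [0, 0, 0],
    [0, 0, 0],
    [0, 0, 0],
    [0, 0, 0],
    [0, 0, 0],
    [0, 0, 0],
    [0, 0, 0],
    [0, 0, 0],
    [0, 0, 0],
    [0, 0, 0],
    [0, 0, 0],
    [0, 0, 0],
    [0, 0, 0],
    [0, 0, 0],
    [0, 0, 0]
  ]
}}

```text
time: 28.95
tcp_pos: [0.4695, -0.0536, 0.2291]
orientation: [-0.694, -3.063, -0.0]
wrist_force: [0.3, 0.4, -5.0]
opening: 0.666
finger_force: 65.0
```

Run:
```python
from h import *
f=[]
for i in range(5):
    s=manip.snapshot("scene"); o=manip.observe(); f.append(o["wrist_force"])
print(np.round(f,2),o["tcp_pos"],o["time"],o["opening"],o["finger_force"])
a=s["pixels"][60:340,100:440,::-1]
cv2.imwrite("pics/end.png",cv2.resize(a,None,fx=2,fy=2,interpolation=2))
```

```text
[[-0.11  0.03 -3.89]
 [ 0.65 -0.23 -4.34]
 [ 0.72 -0.25 -4.83]
 [ 0.29  0.01 -4.76]
 [ 0.12  0.16 -4.44]] [ 0.46955476 -0.05362258  0.22930332] 29.2 0.670244198858637 64.99825056642294
```

View pics/end.png

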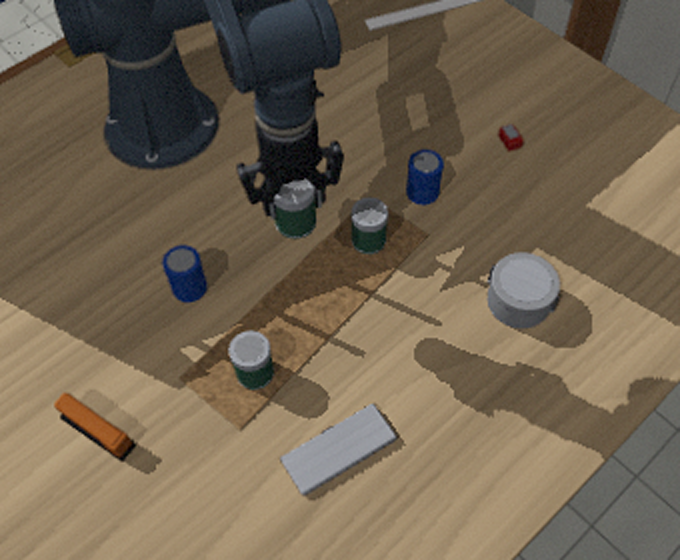

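The middle tin is held upright in the gripper at (295,208). The left tin (369,225) and right tin (251,360) stand on the mat, and the bystanders are undisturbed.

```bash
python3 -c "
from workcell import manip
print(manip.sign_off())"
```

```text
the job is handed in; nothing more can be done
None
```

I handed the job in with the middle tin, the heaviest at about 4.4 N (left about 1.1 N, right about 2.4 N), held upright about 20 cm above the desk, the other two back in place and no bystander visibly disturbed; sign-off returned no verdict.

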